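# Set the loudspeaker's level knob to the clip

## Task

On the back of the walnut loudspeaker lying face down on the bench, turn the larger of the two black knobs clockwise until its white pointer line points at the small brass clip on the rim of its scale, then let go of it. Leave the smaller knob and the clip as they are.

Things in the scene. Friction and masses are not known exactly. Their poses are not given: they have to be found in the camera images.
- level_grip (a point): The larger knob: black bar grip 52 mm long, 14 mm thick, top 42 mm above the black control plate; round skirt 56 mm wide reaching 10 mm above the plate. Upright axis, light friction (0.05 N m), stays where left, stops well beyond the clip. Point: on the axis, 9 mm below the bar's top, where to grip. Axes turn with the knob: -x along the bar towards its pointer end, y across the bar, z up.
- level_pointer (a point): The outer end of the white line on top of the larger knob's bar, 26 mm from the axis, 42 mm above the plate. The line runs from the middle to one end of the bar: that end points. The plate is on the back of the loudspeaker (walnut box 360 x 200 mm), its face 188 mm above the bench.
- clip_tip (a point): The inner tip of the small brass clip (20 mm long, 7 mm wide, 4 mm high) over the rim of the larger knob's aluminium scale disc (96 mm diameter, 4 mm thick): 33 mm from the knob's axis, 8 mm above the plate. At the start it lies 0.5 to 1.45 rad clockwise (seen from above) of the pointer. Much stiffer to shift than the knob.
- trim_pointer (a point): The outer end of the white pointer line on the smaller knob (bar 26 mm long, 10 mm thick, its top 30 mm above the plate, this point 13 mm from its axis), which has a scale disc like the larger one's but no clip. The two knobs' axes are 112 mm apart; which is on which side varies. Leave it alone.

How it is judged (in metres and radians):
At the end, for the whole second after the job is handed in: The larger knob's pointer points at the brass clip to within 12 degrees either way (y of level_pointer in the frame of clip_tip between -0.0054 and 0.0054 m and x of level_pointer in the frame of clip_tip below 0.02 m); the robot touches nothing.
It fails at once if the smaller knob is turned by more than about 17 degrees (distance of trim_pointer from where it was at the start of the episode above 0.004 m).
It fails at once if the clip is shifted along the scale by more than 4 mm (distance of clip_tip from where it was at the start of the episode above 0.004 m).
It also fails if it takes over 35 s, if anything falls off the work surface, if the arm or the gripper's body presses on something with over 40 N, if the wrist force passes 120 N, or if a joint passes its speed limit or range.

## Robot

A 6-joint arm with a two-finger parallel gripper is mounted at the origin on the work surface. World frame = base frame: x ahead of the robot, y to its left, z up, the work surface at z = 0. Lengths are in mm, angles in degrees, forces in N, time in s.
With the tool pointing down it reaches from about 350 to 850 mm from the base axis. Payload 8.1 kg.
Tool frame: the origin (TCP) lies at the very end of the fingers, on their centre line; the grasp point (between the pads) lies 19 mm behind it; z points along the fingers, y is the line along which they close (so a half turn about z gives the same grasp; the last joint's range is limited). The gripper opens to 85 mm and grips with 20 to 120 N. Pads are 22 mm wide; open, the fingers measure 114 mm over their backs; the gripper's body (76 mm by 85 mm) begins 54 mm behind the grasp point. The pads swing forward as they close: fully open they stand 13 mm farther back than shut.
Start: joints at [67.586, 7.471, 85.268, -0, 87.261, -4.893], TCP at [180.612, 572.175, 231.292] pointing down, gripper open.
Joint ranges: [-169.43, 169.43], [-51.17, 129.36], [1.28, 143.12], [-76.62, 256.62], [0, 156.53], [-152.29, 152.29]. Speed limits (degrees/s): [136.94, 136.94, 159.86, 180, 180, 180].

## Interface

Orientations are given as [roll, pitch, yaw] about the fixed x, y, z axes, in that order (R = Rz(yaw) Ry(pitch) Rx(roll)).
In Python, from bench import r gives the robot as it stands.
- The arm moves only by the shell command python3 -m jog 'ROWS' [FORCE]. ROWS is JSON, a list of rows, each a list of 7 numbers: the turn, a rotation vector about the tool's x, y, z in degrees, then the shift along the tool's x, y, z in mm, then the closure, from -1 (fully open) to 1 (shut), so that 0 is half open. A call has 1 to 5 rows; each row shifts and turns the commanded pose from where the row before left it, along the tool's axes as they then stand; what a row does not reach is not made up. A row lasts 1/10 s, in which the tool goes at most 50 mm and 8.59 degrees, less where a joint would pass 70% of its speed; a pose out of reach is approached as far as the arm can. A call is refused whole if a number of a shift passes 50 or a number of a turn 8.59, either way. A call with a gripper value outside its range is refused whole. The fingers move at their own pace and stop on an object; FORCE is the grip in N (left out, the last holds). Time passes only in rows, so rows that do not move let the fingers close. It gives the time, the measured TCP pose, the force, the opening and the grip force at its end, in the units of the state.
- r.sense(): the state, without advancing time (a new reading comes with each control period).
- r.snapshot(name): name is "scene" or "side" or "wrist"; returns a dict with "pixels" (400x640x3 uint8, red, green, blue), "fx", "fy", "cx", "cy" (pixels), "world_to_cam" (4x4, takes a point from world to camera coordinates); the wrist camera has in their place "hand_eye" (4x4, takes a point from camera to tool coordinates, whose origin is the TCP and whose axes are the flange's). Camera axes: x right, y up, looking along -z (the intrinsics and any distortion apply to the point x, -y, -z); pixel columns grow to the right and rows downward; lengths in mm; the calibration is good to about 2 mm. A picture is of the moment at which its call begins: read the wrist's pose just before it. There is no depth.
- r.hand_in(): hands the job in; it is judged then, once.
The state is a dict: "time": time; "joint_pos": joint angles; "qd": joint speeds; "joint_efforts": joint torques, N m; "tool_pos": TCP position; "tcp_rot": TCP orientation; "ft_force": force on the tool from outside, world axes, zero at the start; "wrist_torque": the same for the moment, N m; "finger_gap": finger opening in mm; "grip_force": force on a finger pad.
Only numpy, scipy, OpenCV 4.12 (cv2) and the standard library are available. Lean on these libraries where they do the work, as an engineer would, in place of code of your own. Each camera call takes 0.05 s, during which the arm holds its last target. There are 200 camera calls.

## Working session

There is one attempt and no reset: what is moved stays moved. The work goes in short steps, Python scripts to look and compute and a shell command to move; the robot and the scene stay as the last step left them, time stands still between calls to the robot, and variables do not carry over. Pictures are saved under pics/ and viewed, at most 10 in all, crops included, and the job is handed in when it is done.

```bash
mkdir -p pics; python3 - <<'E'
from bench import r
import cv2,numpy as np,pickle
s=r.sense();print(s)
for n in("scene","side","wrist"):
    d=r.snapshot(n);pickle.dump((s,d),open(f"pics/{n}0.pkl","wb"))
    cv2.imwrite(f"pics/{n}0.png",d["pixels"][:,:,::-1]);print(n,{k:np.round(v,3).tolist() for k,v in d.items() if k!="pixels"})
E
```

```text
{'time': 0.0, 'joint_pos': array([ 6.75878125e+01,  7.51462770e+00,  8.53257045e+01,  5.37658402e-05,
        8.72608601e+01, -4.89206899e+00]), 'qd': array([-0.05115206,  0.00390874,  0.05555611,  0.01243283,  0.07280048,
       -0.03734935]), 'joint_efforts': array([-3.70268936e-04, -5.69402575e+01, -5.00543869e+01, -1.00783095e-04,
        1.43653736e-02,  5.11956489e-05]), 'tool_pos': array([180.39560573, 571.6984177 , 230.28368522]), 'tcp_rot': array([-1.79899181e+02, -8.68308413e-03,  1.62479871e+02]), 'ft_force': array([ 0.5332463 , -0.1943256 ,  0.00873206]), 'wrist_torque': array([-0.00932467, -0.06361566, -0.01817946]), 'grip_force': 0.0, 'finger_gap': 85.13942135589659}
scene {'fx': 441.205, 'fy': 441.205, 'cx': 323.484, 'cy': 196.995, 'world_to_cam': [[0.885, 0.466, 0.004, -532.607], [-0.4, 0.754, 0.521, 65.648], [0.24, -0.463, 0.853, -1100.691], [0.0, 0.0, 0.0, 1.0]]}
side {'fx': 411.597, 'fy': 411.597, 'cx': 319.419, 'cy': 206.633, 'world_to_cam': [[0.798, -0.603, -0.007, -407.359], [0.39, 0.508, 0.768, -459.405], [-0.46, -0.615, 0.641, -586.665], [0.0, 0.0, 0.0, 1.0]]}
wrist {'fx': 348.259, 'fy': 348.259, 'cx': 316.14, 'cy': 197.782, 'hand_eye': [[0.0, 0.95, 0.314, 79.145], [1.0, -0.0, 0.001, 0.438], [0.001, 0.314, -0.95, -142.954], [0.0, 0.0, 0.0, 1.0]]}
```

View pics/scene0.png

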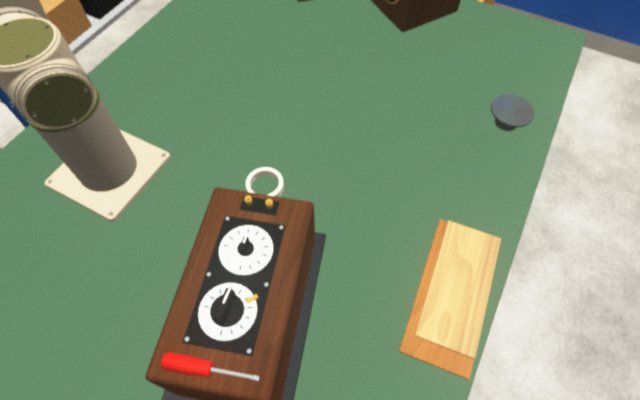

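View pics/wrist0.png

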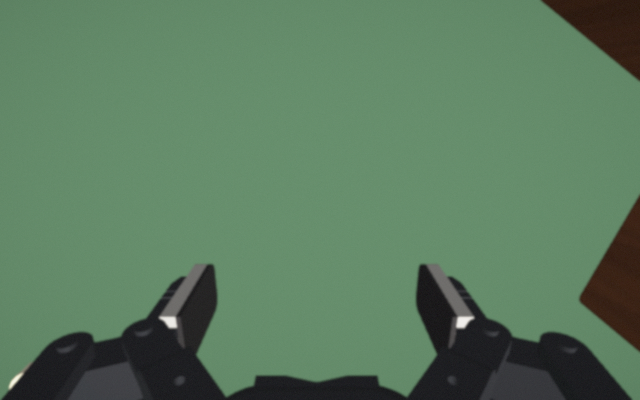

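The scene view shows the big knob near (228,311), with its line towards (226,292) and the clip at (251,298). The small knob is near (246,249), and a screwdriver lies on the box at (210,368). The wrist view shows only bench and the box edge.

```bash
cat > h.py <<'E'
import numpy as np,cv2,pickle
from scipy.spatial.transform import Rotation as R
def ray(s,d,uv):
    c=np.array([(uv[0]-d["cx"])/d["fx"],-(uv[1]-d["cy"])/d["fy"],-1.])
    if "hand_eye" in d:
        T=np.eye(4);T[:3,:3]=R.from_euler("xyz",s["tcp_rot"],degrees=True).as_matrix();T[:3,3]=s["tool_pos"];M=T@d["hand_eye"]
    else: M=np.linalg.inv(d["world_to_cam"])
    return M[:3,3],M[:3,:3]@c
def at(s,d,uv,z):
    o,v=ray(s,d,uv);return o+v*(z-o[2])/v[2]
E
python3 - <<'E'
from h import *
s,d=pickle.load(open("pics/scene0.pkl","rb"))
p=d["pixels"][:,:,::-1]
a=cv2.resize(p[220:350,180:310],None,fx=6,fy=6,interpolation=cv2.INTER_CUBIC)[:600]
s2,d2=pickle.load(open("pics/side0.pkl","rb"))
cv2.imwrite("pics/crop.png",a);
for n,uv,z in [("bigdisc",(228,311),192),("small disc",(246,249),192),("ptr",(227,291),230),("clip",(249,299),196)]:
    print(n,at(s,d,uv,z).round(1))
E
```

```text
bigdisc [ 524.3 -189.7  192. ]
small disc [489.5 -82.4 192. ]
ptr [ 517.3 -170.1  230. ]
clip [ 544.9 -157.5  196. ]
```

View pics/crop.png

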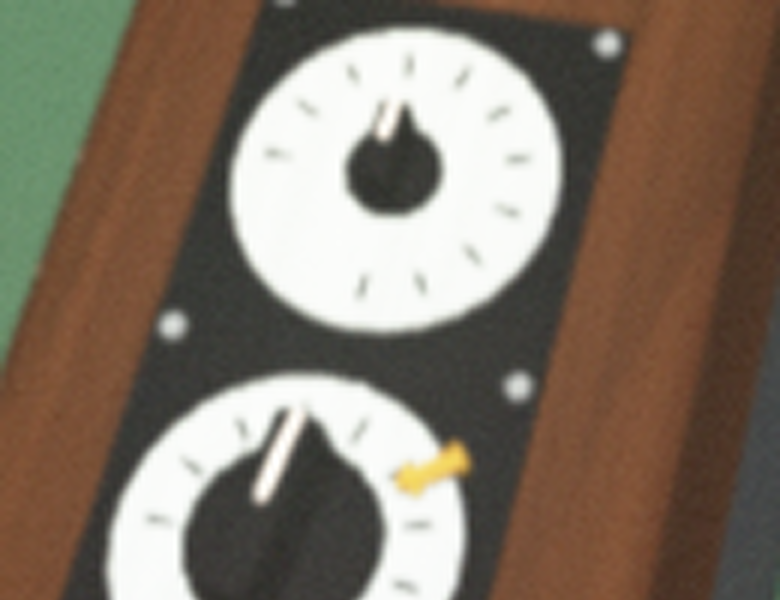

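View pics/side0.png

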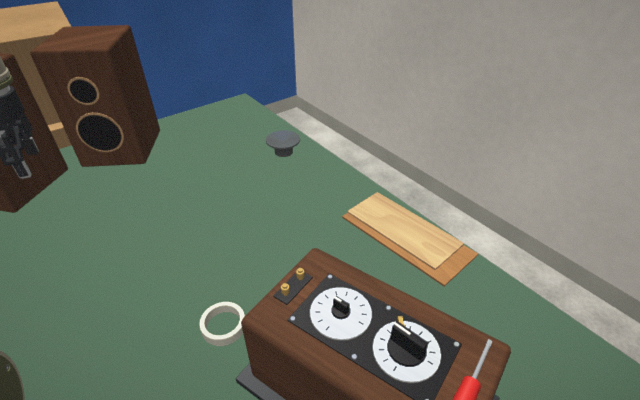

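The crop shows the white line from (260,498) to (303,410) and the clip tip at (398,482), its outer end at (470,455). In the side view both knobs are clear, with nothing tall near them.

```bash
python3 - <<'E'
from h import *
s,d=pickle.load(open("pics/scene0.pkl","rb"))
f=lambda u,v,z:at(s,d,(180+u/6,220+v/6),z)
i,o,t,b=f(260,498,230),f(303,410,230),f(398,482,196),f(470,455,196)
c=np.array([524.3,-189.7,0])
deg=lambda v:np.degrees(np.arctan2(v[1],v[0]))
print(i,o,np.linalg.norm(o-i),t,b,np.linalg.norm(t-b))
print("ptr",deg(o-i),"clip",deg(t-i),deg(b-i),np.linalg.norm((t-i)[:2]),deg(b-t))
E
```

```text
[ 523.23658619 -189.02875578  230.        ] [ 519.68670368 -163.85981601  230.        ] 25.4180486048609 [ 542.24375732 -161.45448769  196.        ] [ 555.65738496 -145.69595392  196.        ] 20.69436621446173
ptr 98.02816749022905 clip 55.42118293527003 53.19684532996766 33.490488424334636 49.595647822588305
```

```bash
python3 -m jog '[[0,0,0,0,0,-50,0],[0,0,0,0,0,-50,0],[0,0,-8,0,-50,-50,0],[0,0,-8,0,-50,0,0],[0,0,-8,0,-50,0,0]]' 30
```

```text
time: 0.65
tool_pos: [159.8, 438.5, 367.8]
tcp_rot: [179.9, 0.1, -173.1]
ft_force: [1.4, -0.9, 1.2]
finger_gap: 42.7
grip_force: 0.0
```

```bash
python3 -m jog '[[0,0,8,-38,-32,0,0],[0,0,8,-42,-26,0,0],[0,0,8,-46,-20,0,0],[0,0,8,-48,-14,0,0],[0,0,8,-49,-7,0,0]]'
```

```text
time: 1.15
tool_pos: [369.0, 300.5, 366.6]
tcp_rot: [180.0, 0.0, 146.2]
ft_force: [0.5, 1.0, 0.2]
finger_gap: 42.8
grip_force: 0.0
```

```bash
python3 -m jog '[[0,0,8,-42,-29,0,0],[0,0,8,-46,-23,0,0],[0,0,8,-48,-17,0,0],[0,0,8,-50,-10,0,0],[0,0,8,-50,-3,0,0]]'
```

```text
time: 1.65
tool_pos: [459.1, 67.3, 366.6]
tcp_rot: [180.0, -0.0, 106.2]
ft_force: [1.7, 0.5, 1.1]
finger_gap: 42.7
grip_force: 0.0
```

```bash
python3 -m jog '[[0,0,8,-49,5,7,0],[0,0,0,-49,6,7,0],[0,0,0,-49,6,7,0],[0,0,0,-49,6,7,0],[0,0,0,-40,6,7,0]]'; python3 -m jog '[[0,0,0,0,0,0,0],[0,0,0,0,0,0,0],[0,0,0,0,0,0,0]]'
python3 - <<'E'
from bench import r
from h import *
s=r.sense();d=r.snapshot("wrist");pickle.dump((s,d),open("pics/wrist1.pkl","wb"))
cv2.imwrite("pics/wrist1.png",d["pixels"][:,:,::-1]);print(s["tool_pos"],s["tcp_rot"])
E
```

```text
time: 2.15
tool_pos: [528.9, -160.4, 330.9]
tcp_rot: [-180.0, -0.0, 98.4]
ft_force: [0.2, 0.6, -0.4]
finger_gap: 42.6
grip_force: 0.0
time: 2.45
tool_pos: [528.8, -156.9, 331.8]
tcp_rot: [180.0, -0.0, 98.5]
ft_force: [0.9, 0.2, 0.4]
finger_gap: 42.7
grip_force: 0.0
[ 528.84607053 -156.93704059  331.82709144] [ 1.79993120e+02 -2.08161003e-02  9.85077249e+01]
```

View pics/wrist1.png

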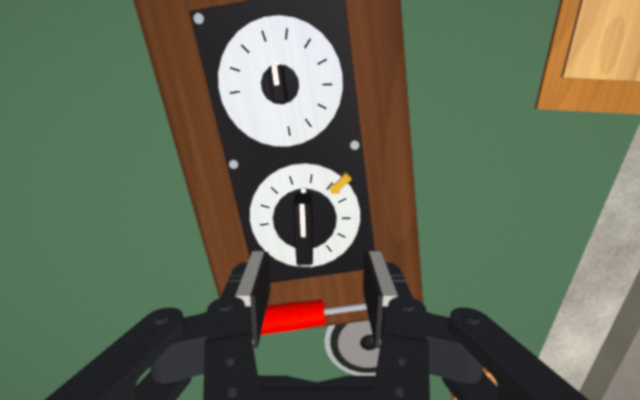

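The wrist view shows the line at (302,204)–(303,237), the clip tip at (332,190) with its outer end at (349,178), and the disc centred near (305,215).

```bash
python3 - <<'E'
from h import *
s,d=pickle.load(open("pics/wrist1.pkl","rb"))
f=lambda u,v,z:at(s,d,(u,v),z)
deg=lambda v:np.degrees(np.arctan2(v[1],v[0]))
g=d["pixels"].astype(int)
m=np.zeros((400,640),np.uint8);m[196:245,292:314]=(g[196:245,292:314].min(2)>120)
n,l,st,ce=cv2.connectedComponentsWithStats(m);print(st[1:],ce[1:])
i,o=f(303,237,230),f(302,204,230);print("line",i,o,np.linalg.norm(i-o),deg(o-i))
q=((g[:,:,0]-g[:,:,2]>70)&(g[:,:,1]>110));m=np.zeros((400,640),np.uint8);m[165:200,320:360]=q[165:200,320:360]
y,x=np.nonzero(m);P=np.array([f(a,b,196) for a,b in zip(x,y)]);print(len(P),P.mean(0))
t=f(332,190,196);print("tip",t,np.linalg.norm((t-i)[:2]),deg(t-i),deg(P.mean(0)-i))
print("disc",f(305,215,192),"small",f(280,80,192))
E
```

```text
[[299 204   7  34 196]] [[302.16836735 220.17857143]]
line [ 525.04598985 -190.27182432  230.        ] [ 520.6453694  -163.74502596  230.        ] 26.889337875574338 99.41920864824802
208 [ 549.62598937 -153.59855426  196.        ]
tip [ 544.10944275 -159.72842465  196.        ] 36.004367792497916 58.02993492218969 56.16830985684303
disc [ 524.94525391 -186.81426883  192.        ] small [490.5721613  -79.52189365 192.        ]
```

```bash
python3 -m jog '[[0,0,0,-15,-4,20,0],[0,0,0,-16,-5,20,0],[0,0,0,0,0,20,0],[0,0,0,0,0,20,0],[0,0,0,0,0,0,0]]'; python3 -m jog '[[0,0,0,0,0,15,0],[0,0,0,0,0,15,0],[0,0,0,0,0,13,0],[0,0,0,0,0,0,0],[0,0,0,0,0,0,0]]'
```

```text
time: 3.0
tool_pos: [523.3, -187.8, 248.9]
tcp_rot: [-179.8, -0.1, 98.6]
ft_force: [-0.3, 0.0, -0.1]
finger_gap: 42.8
grip_force: 0.0
time: 3.5
tool_pos: [524.4, -189.5, 208.3]
tcp_rot: [-180.0, -0.0, 98.5]
ft_force: [0.6, 0.8, 0.4]
finger_gap: 43.1
grip_force: 0.0
```

Well placed. I'll go 4 mm lower and close gently.

```bash
python3 -m jog '[[0,0,0,0,0,4,0.2],[0,0,0,0,0,0,0.4],[0,0,0,0,0,0,0.6],[0,0,0,0,0,0,0.8],[0,0,0,0,0,0,1]]' 25; python3 -m jog '[[0,0,0,0,0,0,1],[0,0,0,0,0,0,1],[0,0,0,0,0,0,1]]'
```

```text
time: 4.0
tool_pos: [523.7, -189.8, 205.2]
tcp_rot: [-179.9, -0.0, 98.5]
ft_force: [-6.3, 1.0, 4.2]
finger_gap: 13.5
grip_force: 26.5
time: 4.3
tool_pos: [523.7, -189.8, 205.2]
tcp_rot: [-179.9, -0.0, 98.5]
ft_force: [-6.3, 0.4, 3.8]
finger_gap: 13.9
grip_force: 26.5
```

```bash
python3 -m jog '[[0,0,6,0,-0.7,0,1],[0,0,6,0,0,0,1],[0,0,6,0,0,0,1],[0,0,6,0,0,0,1],[0,0,6,0,0,0,1]]'; python3 -m jog '[[0,0,6,0,0,0,1],[0,0,5,0,0,0,1],[0,0,2,0,0,0,1],[0,0,0,0,0,0,1],[0,0,0,0,0,0,1]]'
```

```text
time: 4.8
tool_pos: [523.3, -189.8, 205.2]
tcp_rot: [-179.9, 0.0, 68.2]
ft_force: [-4.5, 1.5, 4.5]
finger_gap: 13.7
grip_force: 26.3
time: 5.3
tool_pos: [523.2, -189.8, 205.2]
tcp_rot: [-179.9, 0.0, 55.5]
ft_force: [-5.3, 1.9, 3.8]
finger_gap: 13.6
grip_force: 26.4
```

Release, rise and look.

```bash
python3 -m jog '[[0,0,0,0,0,0,0.3],[0,0,0,0,0,0,0],[0,0,0,0,0,0,0],[0,0,0,0,0,0,0],[0,0,0,0,0,-10,0]]'; python3 -m jog '[[0,0,0,-5,0,-40,0],[0,0,0,10,0,-40,0],[0,0,0,20,0,-40,0],[0,0,0,0,0,0,0],[0,0,0,0,0,0,0]]'
python3 - <<'E'
from bench import r
from h import *
s=r.sense();d=r.snapshot("wrist");pickle.dump((s,d),open("pics/wrist2.pkl","wb"))
cv2.imwrite("pics/wrist2.png",cv2.resize(d["pixels"][80:320,160:480,::-1],None,fx=2.4,fy=2.4,interpolation=cv2.INTER_CUBIC));print(s["tool_pos"],s["tcp_rot"])
E
```

```text
time: 5.8
tool_pos: [523.0, -189.4, 213.4]
tcp_rot: [-179.8, 0.0, 55.5]
ft_force: [-0.8, -0.3, 1.4]
finger_gap: 42.8
grip_force: 0.0
time: 6.3
tool_pos: [539.0, -169.1, 336.9]
tcp_rot: [179.8, -0.0, 55.5]
ft_force: [0.0, -1.5, -0.3]
finger_gap: 42.7
grip_force: 0.0
[ 538.95357375 -169.12327778  336.89169066] [ 1.79789709e+02 -4.09878477e-02  5.55312487e+01]
```

View pics/wrist2.png

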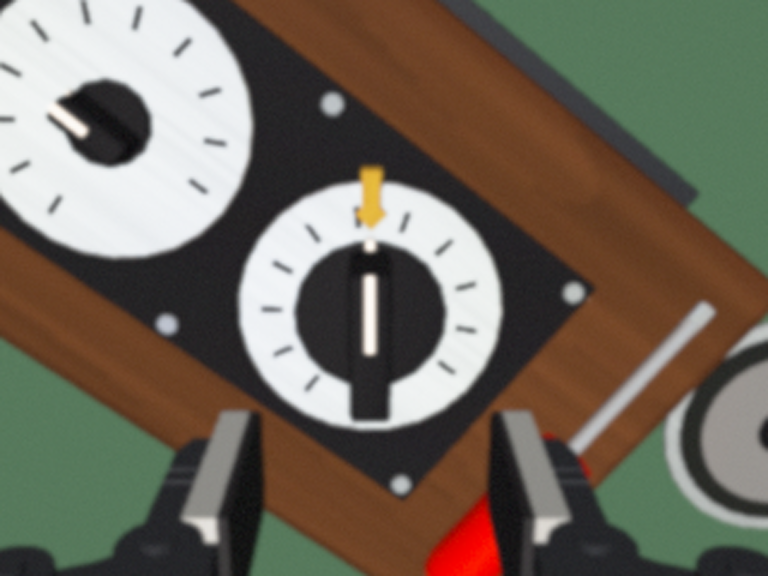

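The line at x=370 (y 275–355) points straight at the clip, whose tip is at (371,228). The gripper is clear and the small knob is unchanged.

```bash
python3 -c "
from bench import r
print(r.hand_in())"
```

```text
the job is handed in; nothing more can be done
None
```

I turned the larger knob about 43° clockwise, so its pointer lines up with the brass clip in the wrist camera. I then released it and handed the job in; no verdict came back. The smaller knob and the clip look undisturbed.

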